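# Make the bench supply safe

## Robot

A 7-joint arm with a two-finger parallel gripper is mounted at the origin on the work surface. World frame = base frame: x ahead of the robot, y to its left, z up, the work surface at z = 0. Lengths are in m, angles in rad, forces in N, time in s.
With the tool pointing down it reaches from about 0.4 to 0.85 m from the base axis. Payload 4.5 kg.
Tool frame: the origin (TCP) lies midway between the tips of the shut fingers; the grasp point (between the pads) lies 19 mm behind it; z points along the fingers, y is the line along which they close (so a half turn about z gives the same grasp; the last joint's range is limited). The gripper opens to 88 mm and grips with 3 to 60 N. Pads are 18 mm wide; open, the fingers measure 123 mm over their backs; the gripper's body (75 mm by 187 mm) begins 45 mm behind the grasp point.
Start: joints at [1.258, 0.689, -0.195, 1.565, 0.157, 0.902, -0.215], TCP at [0.212, -0.588, 0.218] pointing down, gripper open.
Joint ranges: [-3.01, 3.01], [-0.46, 2.08], [-1.47, 1.51], [0.13, 2.56], [-1, 4.14], [0.04, 2.09], [-2.66, 2.66]. Speed limits (rad/s): [2.57, 2.57, 3.14, 3.14, 3.14, 3.14, 3.14].

## Interface

Orientations are given as a unit quaternion [x, y, z, w].
In Python, from plant import r gives the robot as it stands.
- The arm moves only by the tool move_arm, never from a script. Its argument "targets" is a list that holds one entry, the list of rows, each a list of 7 numbers: the opening, from 0 (shut) to 1 (fully open), then the shift along the tool's x, y, z in mm, then the turn, a rotation vector about the tool's x, y, z in degrees. In form: [[[claw, dx, dy, dz, ax, ay, az], ...]]. A call has 1 to 10 rows; each row is the pose to reach, as a shift and turn from the pose commanded when the call began, along the tool's axes at that moment; what a row does not reach only later rows make up. A row lasts 1/8 s, in which the tool goes at most 62.5 mm and 10.7 degrees, less where a joint would pass 70% of its speed; a pose out of reach is approached as far as the arm can. A call with a gripper value outside its range is refused whole. The fingers move at their own pace and stop on an object; "newtons" is the grip in N (left out, the last holds). Time passes only in rows, so rows that repeat a pose let the fingers close. It gives the time, the measured TCP pose, the force, the opening and the grip force at its end, in the units of the state.
- r.get_state(): the state, without advancing time (a new reading comes with each control period).
- r.snapshot(name): name is "scene" or "top"; returns the picture (420x560x3 uint8, red, green, blue); there is no depth.
- r.camera_info(name): a dict with "fx", "fy", "cx", "cy" (pixels), "R" (3x3) and "t" (3): a world point X has camera coordinates R X + t. Camera axes: x right, y down, z forward; pixel columns grow to the right and rows downward; lengths in m; the calibration is good to about 2 mm. A picture is of the moment at which its call begins. camera_info takes no time and is no camera call.
- r.finish_job(): hands the job in; it is judged then, once.
The state is a dict: "clock": time; "q": joint angles; "qd": joint speeds; "joint_torque": joint torques, N m; "tool_pos": TCP position; "eef_rot": TCP orientation; "contact_force": force on the tool from outside, world axes, zero at the start; "moment": the same for the moment, N m; "opening": opening from 0.0 (shut) to 1.0 (fully open); "finger_force": force on a finger pad.
Only numpy, scipy, OpenCV 4.12 (cv2) and the standard library are available. Lean on these libraries where they do the work, as an engineer would, in place of code of your own. Each camera call takes 0.05 s, during which the arm holds its last target. There are 200 camera calls.

## Task

Make the lab bench supply safe: turn its bar knob anticlockwise (seen from above) all the way to its end stop, then take the lock-off cover out of the storage rack and fit it over the knob, between the two low rails, pushed or lowered right down onto the panel so that the knob can no longer be turned. Leave the other things in the rack and on the bench where they are.

Things in the scene. Friction and masses are not known exactly. Their poses are not given: they have to be found in the camera images.
- console: Low grey bench supply, fixed: case 220 (x) x 280 (y) x 60 mm high, origin at the centre of its underside. On its flat top: the bar knob at the centre, a low rail on either side of it, and two black housings (meter at +y, terminals at -y), each 100 (x) x 56 (y) mm, 65 mm above the panel, inner faces at y = +-44 mm: no room there for fingers at the ends of the cover.
- seat (a point): Point on the panel (60 mm above the bench) on the knob's axis, where the centre of the cover's underside belongs, its long side along this y; axes as the console's. The two aluminium rails run 80 mm along y, 12 mm high, inner faces at x = +-22 mm.
- control (a joint): Angle of the bar knob, rad: 0 = fully anticlockwise end stop (off), growing clockwise seen from above to 4.5. It stays where it is left.
- control_grip (a point): On the knob's axis, 36 mm above the panel; turns with the knob. The black bar lies along its y (white line at the +y end): 44 mm long, 14 mm thick, from 6 to 46 mm above the panel. At joint 0 it lies along the console's y, parallel to the rails, white line towards the meter.
- rack: Fixed plywood rack, 84 (x) x 154 (y) mm, origin at the centre of its underside. Floor 6 mm thick; four upright walls 4 mm thick, tops 78 mm above the bench, make three slots 46 mm wide (centres y = -50, 0, +50 mm) that run along x, open above and at both ends.
- cover: Loose white plastic cover, about 130 g, an inverted channel 64 (x, long) x 36 (y) x 68 mm high, origin at the centre of its underside: solid head (top 20 mm) on two 6 mm walls, the slot between them 24 mm wide and 48 mm deep, open at both ends along x. Starts upright in one of the rack's slots, where only its ends can be reached. Fits the knob either way round.
- junction: Loose white junction block 50 x 30 x 50 mm with two round terminals on top (to 60 mm), standing in a slot of the rack; bystander. Origin at the centre of its underside.
- coil: Loose small copper coil on a black bobbin, diameter 34 mm, 50 mm high, standing in a slot of the rack; bystander. Origin at the centre of its underside.
- jar: Closed glass jar, diameter 84 mm, 100 mm high, standing on the bench; bystander. Origin at the centre of its underside.
- slidebox: Open wooden slide box, 110 (x) x 60 (y) x 28 mm, on the bench; bystander. Origin at the centre of its underside.
Not all that is in view belongs to the job. Leave any orange or red look-alike of the cover alone.

How it is judged:
On the way:
1. the knob is turned anticlockwise to its end stop (within 0.1 rad) (value of joint control below 0.1 rad), for 0.2 s.
At the end, for the whole second after the job is handed in: The knob is at its anticlockwise end stop (joint below 0.1 rad) and the cover stands upright over it, released and at rest (below 0.02 m/s), its underside on the panel (within 6 mm), its centre within 14 mm of the seat and its long side within 0.15 rad of the rails; nothing else has been disturbed (value of joint control below 0.1 rad and z of cover in the frame of seat between -0.006 and 0.006 m and horizontal distance between cover and seat below 0.014 m and angle between the x axis of cover and the y axis of seat, either way round below 0.15 rad and angle between cover's own z axis and vertical below 0.1 rad and linear speed of cover below 0.02 m/s); the robot touches nothing.
It fails at once if the glass jar is shifted by more than 30 mm or tipped (distance of jar from where it was at the start of the episode above 0.03 m or angle between jar's own z axis and vertical above 0.5 rad).
It fails at once if the slide box is shifted by more than 30 mm or tipped (distance of slidebox from where it was at the start of the episode above 0.03 m or angle between slidebox's own z axis and vertical above 0.5 rad).
It fails at once if the junction block is shifted by more than 30 mm or tipped (distance of junction from where it was at the start of the episode above 0.03 m or angle between junction's own z axis and vertical above 0.5 rad).
It fails at once if the coil is shifted by more than 30 mm or tipped (distance of coil from where it was at the start of the episode above 0.03 m or angle between coil's own z axis and vertical above 0.5 rad).
It also fails if it takes over 69 s, if anything falls off the work surface, if the arm or the gripper's body presses on something with over 40 N, if the wrist force passes 120 N, or if a joint passes its speed limit or range.

## Working session

There is one attempt and no reset: what is moved stays moved. The work goes in short steps, Python scripts to look and compute and a tool call to move; the robot and the scene stay as the last step left them, time stands still between calls to the robot, and variables do not carry over. Pictures are saved under pics/ and viewed, at most 10 in all, crops included, and the job is handed in when it is done.

Besides the shell and the picture viewer there is one more tool, called as name(argument=value, ...), one argument or row to a line, values as JSON. move_arm: Moves the arm, as the interface text tells. Its arguments: {"type":"object","properties":{"targets":{"type":"array","items":{"type":"array","items":{"type":"array","items":{"type":"number"}}}},"newtons":{"type":"number"}},"required":["targets"]}

```bash
mkdir -p pics; ls
python3 - <<'E'
from plant import r
import cv2
for n in("scene","top"):
    im=r.snapshot(n); cv2.imwrite(f"pics/{n}0.png",im[:,:,::-1])
    c=r.camera_info(n); print(n,c)
s=r.get_state();print(s)
E
```

```text
pics
scene {'fx': 414.7089962449747, 'fy': 414.7089962449747, 'cx': 271.5696613829973, 'cy': 215.4818774984637, 'R': array([[ 0.44832915,  0.89363275, -0.02052993],
       [ 0.58724304, -0.31177583, -0.74695478],
       [-0.67390399,  0.32282555, -0.66455781]]), 't': array([-0.19536563, -0.2552598 ,  1.37060962])}
top {'fx': 387.9092763790794, 'fy': 387.9092763790794, 'cx': 272.0673866576415, 'cy': 204.81383135479183, 'R': array([[ 0.00645132, -0.99996288,  0.00571151],
       [-0.99634166, -0.00691448, -0.08517917],
       [ 0.0852155 , -0.0051411 , -0.99634928]]), 't': array([-0.03792684,  0.49659881,  0.9731393 ])}
{'clock': 0.1, 'q': array([ 1.25780847,  0.68986332, -0.19451943,  1.56621288,  0.15731263,
        0.90249518, -0.21508699]), 'qd': array([-0.00098485, -0.00215947, -0.00039807, -0.00261804, -0.00145358,
       -0.00118427, -0.00094664]), 'joint_torque': array([-3.80727695e-03, -5.28495812e+01, -1.27153382e+00, -1.53835917e+01,
       -5.24858257e-02,  2.00911469e-03,  6.06858998e-05]), 'tool_pos': array([ 0.21218048, -0.58726329,  0.21762044]), 'eef_rot': array([ 9.84996537e-01,  1.72572280e-01, -1.99639950e-04, -7.68022762e-04]), 'contact_force': array([-0.93564608,  0.11132929, -0.71944233]), 'moment': array([ 0.02663564, -0.08094344, -0.00466485]), 'finger_force': 0.0, 'opening': 0.9997515188928892}
```

View pics/scene0.png

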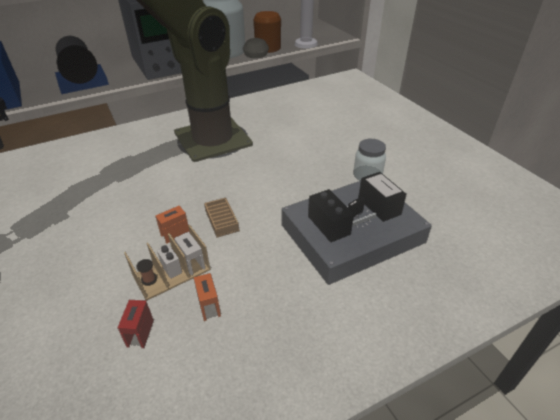

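View pics/top0.png

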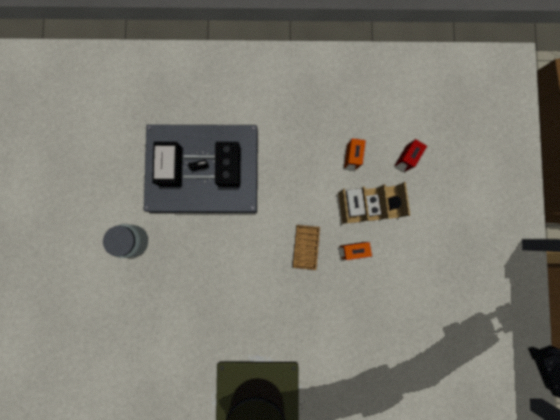

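The scene view has the rack at (170,262) and the console at (355,222). In the top view the rack is at (375,203), the console at (201,168) with its knob at (198,165), the jar at (121,241) and the slide box at (306,247).

Things that could be taken for the cover (top view):
- the white one in the rack slot at (355,202)
- the white junction block at (374,204), which has round terminals
- orange look-alikes at (356,153) and (355,250)
- a red look-alike at (411,155)

I choose the white one with no terminals, at (355,202), and check it in a close crop.

```bash
cat > h.py <<'E'
import numpy as np, cv2
from plant import r
def ray(n,px):
    c=r.camera_info(n);R,t=c["R"],c["t"]
    d=R.T@np.array([(px[0]-c["cx"])/c["fx"],(px[1]-c["cy"])/c["fy"],1.]);return -R.T@t,d
def onz(n,px,z):
    o,d=ray(n,px);return o+d*(z-o[2])/d[2]
def proj(n,X):
    c=r.camera_info(n);p=c["R"]@np.asarray(X)+c["t"];return np.array([c["fx"]*p[0]/p[2]+c["cx"],c["fy"]*p[1]/p[2]+c["cy"]])
E
python3 - <<'E'
from h import *
t=cv2.imread("pics/top0.png");s=cv2.imread("pics/scene0.png")
f=lambda im,x,y,w,h:cv2.resize(im[y:y+h,x:x+w],(400,300),interpolation=cv2.INTER_CUBIC)
m=np.vstack([np.hstack([f(t,335,175,80,60),f(s,120,220,100,75)]),np.hstack([f(t,146,126,108,81),f(s,300,160,120,90)])])
cv2.imwrite("pics/crop0.png",m)
hsv=cv2.cvtColor(t,cv2.COLOR_BGR2HSV)
# console case: dark vs. bench
g=hsv[:,:,2]; m=((g<110)&True).astype(np.uint8)[100:230,130:275]
cs,_=cv2.findContours(m,cv2.RETR_EXTERNAL,cv2.CHAIN_APPROX_NONE);c=max(cs,key=cv2.contourArea)+[130,100]
b=cv2.boxPoints(cv2.minAreaRect(c));P=np.array([onz("top",p,.06) for p in b])
print("console",b,P,P.mean(0),[np.linalg.norm(P[i]-P[i-1]) for i in range(4)])
# bench / white / wood values
for p in[(355,197),(374,204),(345,190),(300,180),(160,140),(380,190),(165,163)]:print(p,hsv[p[1],p[0]])
E
```

```text
console [[143. 124.]
 [257. 124.]
 [257. 214.]
 [143. 214.]] [[0.69432027 0.28999397 0.06      ]
 [0.6966484  0.00469245 0.06      ]
 [0.47061368 0.00248641 0.06      ]
 [0.46871084 0.28215482 0.06      ]] [0.5825733  0.14483191 0.06      ] [np.float64(0.22574557822687139), np.float64(0.28531102299312205), np.float64(0.22604549206734487), np.float64(0.27967488125674017)]
(355, 197) [90  4 63]
(374, 204) [ 30  10 153]
(345, 190) [ 20  53 125]
(300, 180) [ 30  22 153]
(160, 140) [110  34  67]
(380, 190) [ 18 125  47]
(165, 163) [ 13  15 158]
```

View pics/crop0.png

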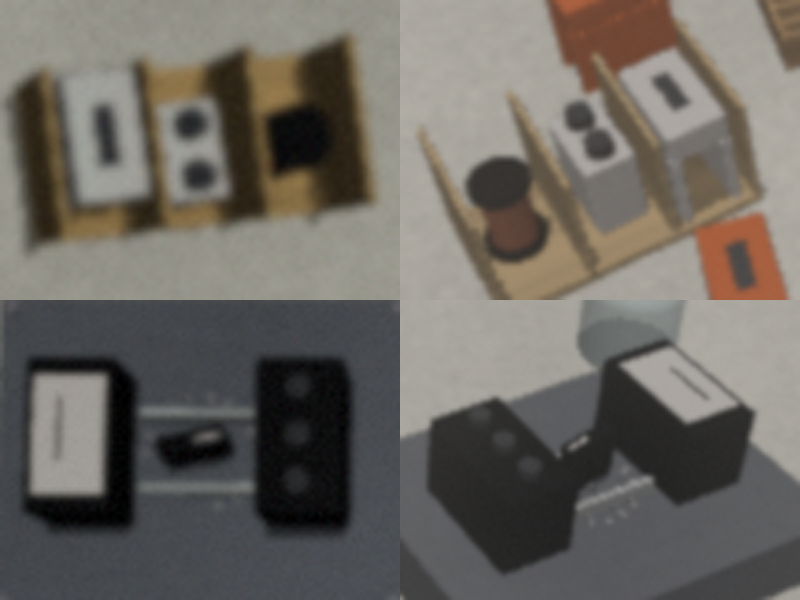

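The crop confirms the choice. The white block at top (355,202) has a slot open at its end and a label, so it is the cover. Its neighbour has two round terminals, so that is the junction block. The white line on the knob bar is at the right (-y) end, near top px (202,163), so the knob is about 2.9 rad from off.

Run:
```python
from h import *
t=cv2.imread("pics/top0.png")
def sub(x,y,w,h,k=8): return cv2.resize(t[y:y+h,x:x+w],None,fx=k,fy=k,interpolation=cv2.INTER_CUBIC)
def full(p,x,y,k=8): return (np.array(p)+.5)/k-.5+[x,y]
def rects(m,x,y,amin,z,name):
    cs,_=cv2.findContours(m.astype(np.uint8),cv2.RETR_EXTERNAL,cv2.CHAIN_APPROX_NONE)
    for c in cs:
        if cv2.contourArea(c)<amin: continue
        b=full(cv2.boxPoints(cv2.minAreaRect(c)),x,y);P=np.array([onz("top",p,z) for p in b])
        e=[P[1]-P[0],P[2]-P[1]];e.sort(key=np.linalg.norm)
        print(name,"px",b.mean(0).round(1),"P",P.mean(0).round(4),"size",[round(np.linalg.norm(v)*1e3,1) for v in e],"long dir deg",round(np.degrees(np.arctan2(e[1][1],e[1][0]))%180,1))
i=sub(335,180,80,50);h=cv2.cvtColor(i,cv2.COLOR_BGR2HSV)
bench=h[4:30,4:30].reshape(-1,3).mean(0);print(bench, h[20*8,20*8-32],h[25*8,16*8])
rects((h[:,:,1]<16)&(h[:,:,2]>105),335,180,900,.074,"white")
wood=((h[:,:,1]>45)).astype(np.uint8);wood=cv2.morphologyEx(wood,cv2.MORPH_CLOSE,np.ones((100,100)))
rects(wood,335,180,5000,.078,"rack")
g=cv2.cvtColor(sub(180,145,38,40),cv2.COLOR_BGR2GRAY)
print("panel",np.median(g))
rects(g<38,180,145,600,.106,"dark")
rects(g>105,180,145,80,.106,"bright106");rects(g>105,180,145,80,.072,"bright72")
i=sub(140,118,122,102);g=cv2.cvtColor(i,cv2.COLOR_BGR2GRAY)
rects(g<36,140,118,3000,.125,"housing")
rects((g>46)&(g<90),140,118,30000,.06,"panel")
```

```text
[ 27.40384615  18.40828402 151.78254438] [ 40   9 162] [ 45   7 156]
white px [373.5 205. ] P [ 0.4936 -0.2809  0.074 ] size [np.float64(25.5), np.float64(44.5)] long dir deg 7.1
white px [355.4 201.2] P [ 0.5028 -0.237   0.074 ] size [np.float64(36.1), np.float64(65.7)] long dir deg 8.3
rack px [373.2 202.6] P [ 0.4993 -0.2793  0.078 ] size [np.float64(102.3), np.float64(202.3)] long dir deg 102.2
panel 70.0
dark px [198.2 165.6] P [0.5815 0.141  0.106 ] size [np.float64(22.4), np.float64(47.1)] long dir deg 101.7
dark px [181.  164.7] P [0.5834 0.1816 0.106 ] size [np.float64(6.8), np.float64(94.5)] long dir deg 1.5
dark px [216.  164.5] P [0.5845 0.099  0.106 ] size [np.float64(6.8), np.float64(95.4)] long dir deg 1.1
bright106 px [198.9 175.9] P [0.5569 0.1386 0.106 ] size [np.float64(5.1), np.float64(65.9)] long dir deg 90.4
bright106 px [205.6 155.8] P [0.6051 0.1239 0.106 ] size [np.float64(2.1), np.float64(24.5)] long dir deg 90.4
bright106 px [191.6 155.6] P [0.6051 0.1572 0.106 ] size [np.float64(4.5), np.float64(34.9)] long dir deg 90.4
bright72 px [198.9 175.9] P [0.5623 0.1449 0.072 ] size [np.float64(5.3), np.float64(68.4)] long dir deg 90.4
bright72 px [205.6 155.8] P [0.6123 0.1297 0.072 ] size [np.float64(2.2), np.float64(25.5)] long dir deg 90.4
bright72 px [191.6 155.6] P [0.6124 0.1642 0.072 ] size [np.float64(4.7), np.float64(36.2)] long dir deg 90.4
housing px [198.2 165.5] P [0.578  0.1374 0.125 ] size [np.float64(21.4), np.float64(45.6)] long dir deg 101.9
housing px [227.5 164.7] P [0.5807 0.0698 0.125 ] size [np.float64(59.0), np.float64(109.2)] long dir deg 0.7
housing px [167.2 164.3] P [0.5806 0.209  0.125 ] size [np.float64(68.4), np.float64(108.4)] long dir deg 0.4
panel px [200.5 169.3] P [0.5819 0.1436 0.06  ] size [np.float64(223.6), np.float64(283.7)] long dir deg 90.0
```

```bash
cat >> h.py <<'E'
from scipy.spatial.transform import Rotation as Ro
def go(p,ang):
    """shift (mm) and turn (deg) in tool axes to TCP p, pointing down, tool x at world angle ang"""
    s=r.get_state();R=Ro.from_quat(s["eef_rot"]);a=np.radians(ang)
    G=Ro.from_matrix(np.array([[np.cos(a),np.sin(a),0],[np.sin(a),-np.cos(a),0],[0,0,-1]]))
    x=R.as_matrix()[:,0]
    print("t",round(s["clock"],2),"pos",s["tool_pos"].round(4),"xang",np.degrees(np.arctan2(x[1],x[0])).round(1),"q",s["q"].round(2),"F",s["contact_force"].round(1),"open",round(s["opening"],3))
    print("shift",(R.inv().apply(np.array(p)-s["tool_pos"])*1e3).round(1),"turn",(np.degrees((R.inv()*G).as_rotvec())).round(1))
E
python3 -c "
from h import *
go([.586,.1435,.25],104)"
```

```text
t 0.1 pos [ 0.2122 -0.5873  0.2176] xang 19.9 q [ 1.26  0.69 -0.19  1.57  0.16  0.9  -0.22] F [-0.9  0.1 -0.7] open 1.0
shift [ 600.  -560.2  -31.6] turn [ -0.1  -0.1 -84.1]
```

move_arm(
  targets=[
    [[0.4,600,-560,-32,0,0,-84],[0.4,600,-560,-32,0,0,-84],[0.4,600,-560,-32,0,0,-84],[0.4,600,-560,-32,0,0,-84],[0.4,600,-560,-32,0,0,-84],[0.4,600,-560,-32,0,0,-84],[0.4,600,-560,-32,0,0,-84],[0.4,600,-560,-32,0,0,-84],[0.4,600,-560,-32,0,0,-84],[0.4,600,-560,-32,0,0,-84]],
  ],
  newtons=30,
)

```text
clock: 1.35
tool_pos: [0.4975, -0.0303, 0.2425]
eef_rot: [0.617, 0.787, -0.0, -0.0]
contact_force: [-0.1, -0.5, -0.2]
opening: 0.401
finger_force: 0.0
```

```bash
python3 -c "
from h import *
go([.586,.1435,.2],104)"
```

```text
t 1.35 pos [ 0.4975 -0.0303  0.2425] xang 103.8 q [ 0.35  0.54 -0.6   1.9   0.4   0.83 -0.22] F [-0.1 -0.5 -0.2] open 0.401
shift [147.6 127.6  42.4] turn [-0.   0.  -0.2]
```

move_arm(
  targets=[
    [[0.4,148,128,42,0,0,0],[0.4,148,128,42,0,0,0],[0.4,148,128,42,0,0,0],[0.4,148,128,42,0,0,0],[0.4,148,128,42,0,0,0],[0.4,148,128,42,0,0,0]],
  ],
)

```text
clock: 2.1
tool_pos: [0.5854, 0.1398, 0.2007]
eef_rot: [0.618, 0.787, -0.001, 0.0]
contact_force: [-0.1, 0.7, -0.0]
opening: 0.399
finger_force: 0.0
```

```bash
python3 -c "
from h import *
im=r.snapshot('scene');cv2.imwrite('pics/s1.png',cv2.resize(im[130:280,270:440,::-1],None,fx=4,fy=4,interpolation=2))
go([.586,.1435,.077],104)"
```

```text
t 2.15 pos [0.5856 0.1398 0.2009] xang 103.7 q [-0.01  0.72 -0.54  1.65  0.45  0.9  -0.48] F [ 0.4 -0.1  0.4] open 0.399
shift [  3.7   1.4 123.9] turn [-0.   0.1 -0.3]
```

View pics/s1.png

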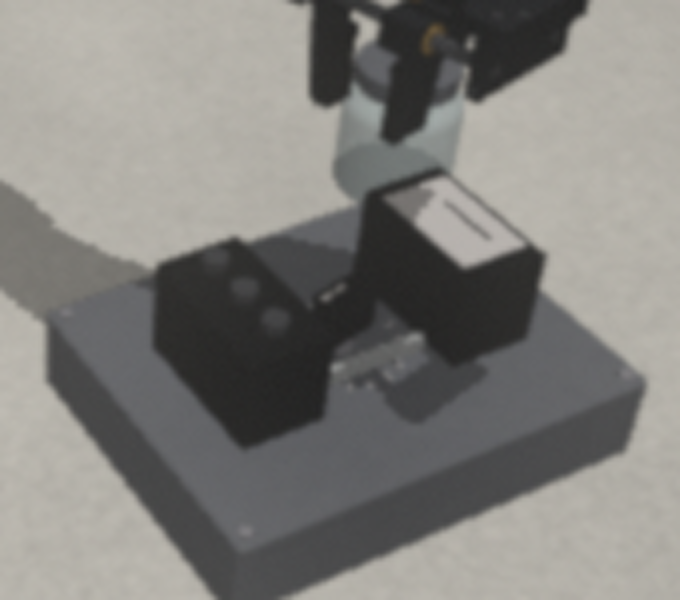

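The gripper is centred over the knob, with its fingers at crop (332,60) and (410,100). The bar's white line is at crop (330,292). I go down and grip.

move_arm(
  targets=[
    [[0.4,4,1,60,0,0,0],[0.4,4,1,100,0,0,0],[0.4,4,1,124,0,0,0],[0.4,4,1,124,0,0,0],[0,4,1,124,0,0,0],[0,4,1,124,0,0,0],[0,4,1,124,0,0,0],[0,4,1,124,0,0,0]],
  ],
  newtons=30,
)

```text
clock: 3.15
tool_pos: [0.5866, 0.1467, 0.078]
eef_rot: [0.617, 0.787, 0.001, 0.001]
contact_force: [-0.3, -1.6, 6.5]
opening: 0.157
finger_force: 29.9
```

```bash
python3 -c "
from h import *
go([.586,.1435,.077],204)"
```

```text
t 3.15 pos [0.5866 0.1467 0.078 ] xang 103.9 q [-0.08  0.88 -0.44  1.73  0.57  0.66 -0.59] F [-0.3 -1.6  6.5] open 0.157
shift [-2.9 -1.4  1. ] turn [ 1.000e-01  1.000e-01 -1.001e+02]
```

move_arm(
  targets=[
    [[0,-3,0,0,0,0,-10],[0,-3,0,0,0,0,-20],[0,-3,0,0,0,0,-30],[0,-3,0,0,0,0,-40],[0,-3,0,0,0,0,-50],[0,-3,0,0,0,0,-60],[0,-3,0,0,0,0,-70],[0,-3,0,0,0,0,-80],[0,-3,0,0,0,0,-90],[0,-3,0,0,0,0,-90]],
  ],
)

```text
clock: 4.4
tool_pos: [0.585, 0.144, 0.078]
eef_rot: [-0.122, 0.993, -0.0, -0.001]
contact_force: [-5.4, -1.4, 11.2]
opening: 0.155
finger_force: 29.9
```

```bash
python3 -c "
from h import *
go([.586,.1435,.077],270);print(r.get_state()['moment'])"
```

```text
t 4.4 pos [0.585 0.144 0.078] xang -166.0 q [ 0.12  0.98 -0.83  1.72  0.92  0.88  0.69] F [-5.4 -1.4 11.2] open 0.155
shift [-0.8 -0.7  1. ] turn [  0.1  -0.1 -76. ]
[-0.26706234  1.08254666  0.06517708]
```

move_arm(
  targets=[
    [[0,-1,-1,0,0,0,-10],[0,-1,-1,0,0,0,-20],[0,-1,-1,0,0,0,-30],[0,-1,-1,0,0,0,-40],[0,-1,-1,0,0,0,-50],[0,-1,-1,0,0,0,-60],[0,-1,-1,0,0,0,-68],[0,-1,-1,0,0,0,-74],[0,-1,-1,0,0,0,-78],[0,-1,-1,0,0,0,-78]],
  ],
)

```text
clock: 5.65
tool_pos: [0.5872, 0.1422, 0.078]
eef_rot: [0.718, -0.696, 0.0, 0.001]
contact_force: [-4.4, -1.7, 9.7]
opening: 0.157
finger_force: 30.0
```

```bash
python3 -c "
from h import *
go([.586,.1435,.2],270);print(r.get_state()['moment'])"
```

```text
t 5.65 pos [0.5872 0.1422 0.078 ] xang -88.2 q [ 0.23  1.09 -1.09  1.71  1.1   1.08  1.93] F [-4.4 -1.7  9.7] open 0.157
shift [  -1.1    1.2 -122. ] turn [ 0.  -0.1  1.8]
[-0.51848432  0.8243266  -0.28675591]
```

move_arm(
  targets=[
    [[0,0,0,0,0,0,-4],[0,0,0,0,0,0,-7],[0,0,0,0,0,0,-7],[0,0,0,0,0,0,-7]],
  ],
)

```text
clock: 6.15
tool_pos: [0.5872, 0.1425, 0.078]
eef_rot: [0.759, -0.651, 0.0, 0.001]
contact_force: [-3.0, -2.1, 8.6]
opening: 0.166
finger_force: 33.1
```

```bash
python3 -c "
from h import *
go([.586,.1435,.2],270);print(r.get_state()['moment'])"
```

```text
t 6.15 pos [0.5872 0.1425 0.078 ] xang -81.3 q [ 0.23  1.1  -1.11  1.71  1.11  1.09  2.04] F [-3.  -2.1  8.6] open 0.166
shift [  -1.1    1.2 -122. ] turn [ 0.1 -0.1  8.7]
[-0.31400348  0.79880341 -0.79407937]
```

move_arm(
  targets=[
    [[0.4,0,0,0,0,0,0],[0.4,0,0,0,0,0,0],[0.4,0,0,-60,0,0,0],[0.4,0,0,-122,0,0,10],[0.4,0,0,-150,0,0,20],[0.86,0,0,-150,0,0,30],[0.86,0,0,-150,0,0,40],[0.86,0,0,-150,0,0,50],[0.86,0,0,-150,0,0,60],[0.86,0,0,-150,0,0,70]],
  ],
)

```text
clock: 7.4
tool_pos: [0.5877, 0.1428, 0.2265]
eef_rot: [-0.247, 0.969, -0.0, -0.0]
contact_force: [0.1, 0.1, 0.2]
opening: 0.863
finger_force: 0.0
```

```bash
python3 -c "
from h import *
im=r.snapshot('scene');cv2.imwrite('pics/s2.png',cv2.resize(im[130:280,270:440,::-1],None,fx=4,fy=4,interpolation=2))
go([.503,-.237,.2],98.3)"
```

```text
t 7.45 pos [0.5877 0.143  0.2268] xang -151.7 q [ 0.18  0.8  -0.96  1.6   0.71  1.12  1.11] F [-1.  -0.3  0.2] open 0.855
shift [ 254.6 -294.5   26.9] turn [ -0.   0. 110.]
```

View pics/s2.png

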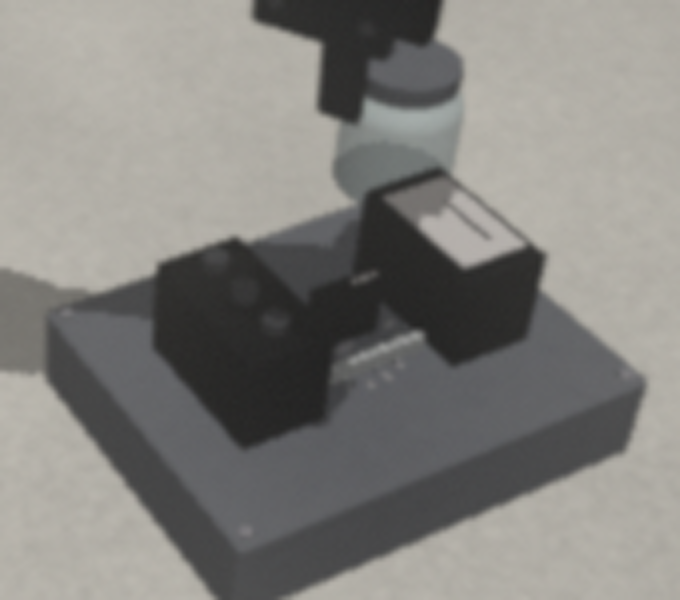

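The white line is now at the meter end, at crop (365,277), and parallel to the rails, so the knob is off. Next I go to the cover.

move_arm(
  targets=[
    [[0.86,255,-295,20,0,0,110],[0.86,255,-295,20,0,0,110],[0.86,255,-295,20,0,0,110],[0.86,255,-295,20,0,0,110],[0.86,255,-295,20,0,0,110],[0.86,255,-295,20,0,0,110],[0.86,255,-295,20,0,0,110],[0.86,255,-295,20,0,0,110],[0.86,255,-295,20,0,0,110],[0.86,255,-295,20,0,0,110]],
  ],
)

```text
clock: 8.7
tool_pos: [0.5068, -0.2384, 0.2065]
eef_rot: [0.634, 0.773, -0.0, -0.0]
contact_force: [-0.1, -0.3, -0.7]
opening: 0.857
finger_force: 0.0
```

move_arm(
  targets=[
    [[0.86,0,0,0,0,0,3],[0.86,0,0,0,0,0,3]],
  ],
)

```text
clock: 8.95
tool_pos: [0.5068, -0.2383, 0.2066]
eef_rot: [0.652, 0.758, -0.0, -0.0]
contact_force: [0.6, 0.1, 0.4]
opening: 0.861
finger_force: 0.0
```

```bash
python3 -c "
from h import *
go([.503,-.237,.10],98.3)"
```

```text
t 8.95 pos [ 0.5068 -0.2383  0.2066] xang 98.6 q [ 0.65  0.65 -0.49  1.77  0.4   0.82  0.12] F [0.6 0.1 0.4] open 0.861
shift [  1.9  -3.6 106.6] turn [-0.   0.   0.3]
```

move_arm(
  targets=[
    [[0.86,2,-4,60,0,0,0],[0.86,2,-4,107,0,0,0],[0.86,2,-4,125,0,0,0],[0.86,2,-4,145,0,0,0],[0.86,2,-4,160,0,0,0],[0.86,2,-4,160,0,0,0],[0,2,-4,160,0,0,0],[0,2,-4,160,0,0,0],[0,2,-4,160,0,0,0]],
  ],
  newtons=25,
)

```text
clock: 10.07
tool_pos: [0.5028, -0.2374, 0.0473]
eef_rot: [0.653, 0.757, 0.0, 0.001]
contact_force: [-0.5, -0.4, 1.8]
opening: 0.721
finger_force: 25.0
```

```bash
python3 -c "
from h import *
go([.503,-.237,.16],98.3)"
```

```text
t 10.07 pos [ 0.5028 -0.2374  0.0473] xang 98.4 q [ 0.55  0.87 -0.32  1.89  0.58  0.47 -0.04] F [-0.5 -0.4  1.8] open 0.721
shift [   0.3    0.3 -112.7] turn [0.  0.  0.1]
```

move_arm(
  targets=[
    [[0,0,0,-15,0,0,0],[0,0,0,-50,0,0,0],[0,0,0,-100,0,0,0],[0,0,0,-130,0,0,0],[0,0,0,-130,0,0,0]],
  ],
)

```text
clock: 10.7
tool_pos: [0.5043, -0.2375, 0.1796]
eef_rot: [0.653, 0.757, 0.001, 0.003]
contact_force: [0.8, -0.2, -2.1]
opening: 0.725
finger_force: 25.0
```

```bash
python3 -c "
from h import *
go([.59,-.1,.15],98.3)"
```

```text
t 10.7 pos [ 0.5043 -0.2375  0.1796] xang 98.4 q [ 0.64  0.68 -0.48  1.81  0.44  0.75  0.08] F [ 0.8 -0.2 -2.1] open 0.725
shift [123.6 104.7  29.9] turn [0.3 0.2 0.1]
```

move_arm(
  targets=[
    [[0,60,50,0,0,0,0],[0,124,105,0,0,0,0],[0,124,105,0,0,0,0],[0,124,105,60,0,0,0],[0,124,105,110,0,0,0],[0,124,105,125,0,0,0],[0,124,105,133,0,0,0],[0,124,105,136,0,0,0],[0,124,105,138,0,0,0],[0,124,105,138,0,0,0]],
  ],
)

```text
clock: 11.95
tool_pos: [0.5893, -0.0991, 0.0413]
eef_rot: [0.653, 0.757, 0.001, 0.001]
contact_force: [-3.5, 0.5, 6.7]
opening: 0.72
finger_force: 25.0
```

```bash
python3 -c "
from h import *
go([.59,-.1,.041],98.3)"
```

```text
t 11.95 pos [ 0.5893 -0.0991  0.0413] xang 98.4 q [ 0.28  0.92 -0.34  1.77  0.54  0.54 -0.25] F [-3.5  0.5  6.7] open 0.72
shift [-1.   0.5  0.3] turn [0.2 0.1 0.1]
```

move_arm(
  targets=[
    [[0.9,0,0,0,0,0,0],[0.9,0,0,0,0,0,0],[0.9,0,0,-40,0,0,0],[0.9,0,0,-80,0,0,10],[0.7,0,0,-80,0,0,20],[0.7,0,0,-80,0,0,30],[0.7,0,0,-80,0,0,40],[0.7,0,0,-80,0,0,50],[0.7,0,0,-80,0,0,60],[0.7,0,0,-80,0,0,70]],
  ],
)

```text
clock: 13.2
tool_pos: [0.5886, -0.0989, 0.119]
eef_rot: [0.97, 0.243, 0.0, 0.0]
contact_force: [0.5, 0.2, -1.0]
opening: 0.702
finger_force: 0.0
```

move_arm(
  targets=[
    [[0.7,0,0,0,0,0,10],[0.7,0,0,0,0,0,20],[0.7,0,0,0,0,0,20]],
  ],
)

```text
clock: 13.58
tool_pos: [0.5885, -0.0988, 0.1189]
eef_rot: [0.997, 0.075, 0.0, 0.0]
contact_force: [-0.1, 0.2, -0.1]
opening: 0.701
finger_force: 0.0
```

```bash
python3 -c "
from h import *
im=r.snapshot('scene');cv2.imwrite('pics/s3.png',cv2.resize(im[120:340,100:400,::-1],None,fx=2.6,fy=2.6,interpolation=2))
go([.5893,-.0991,.037],8.4)"
```

```text
t 13.62 pos [ 0.5885 -0.0988  0.1189] xang 8.6 q [ 0.08  0.78  0.02  1.75 -0.03  0.61 -1.31] F [-0.5  0.4 -0.2] open 0.7
shift [ 0.8  0.4 81.9] turn [ 0.  -0.   0.2]
```

View pics/s3.png

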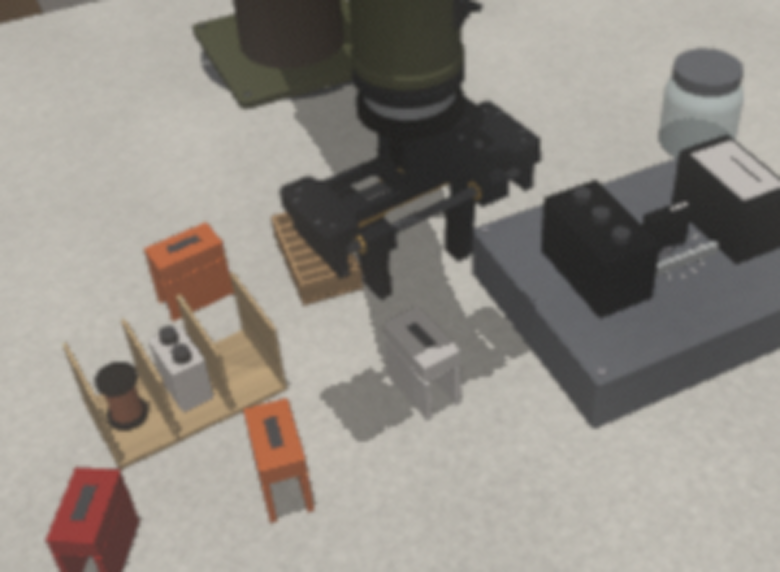

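The cover stands upright on the bench at crop (425,355), and the rack bystanders have not moved. I regrip it across its width.

move_arm(
  targets=[
    [[0.7,1,0,40,0,0,0],[0.7,1,0,70,0,0,0],[0.7,1,0,82,0,0,0],[0.7,1,0,82,0,0,0],[0,1,0,82,0,0,0],[0,1,0,82,0,0,0],[0,1,0,82,0,0,0],[0,1,0,82,0,0,0],[0,1,0,82,0,0,0]],
  ],
  newtons=25,
)

```text
clock: 14.75
tool_pos: [0.5899, -0.0991, 0.0375]
eef_rot: [0.997, 0.074, 0.001, 0.0]
contact_force: [-1.1, -0.6, 6.2]
opening: 0.408
finger_force: 24.9
```

```bash
python3 -c "
from h import *
go([.5893,-.0991,.24],8.4)"
```

```text
t 14.75 pos [ 0.5899 -0.0991  0.0375] xang 8.4 q [ 0.08  0.91  0.01  1.78 -0.03  0.45 -1.31] F [-1.1 -0.6  6.2] open 0.408
shift [  -0.3    0.  -202.5] turn [ 0.  -0.1  0. ]
```

move_arm(
  targets=[
    [[0,0,0,-20,0,0,0],[0,0,0,-70,0,0,0],[0,0,0,-130,0,0,-10],[0,0,0,-190,0,0,-20],[0,0,0,-190,0,0,-30],[0,0,0,-190,0,0,-40],[0,0,0,-190,0,0,-50],[0,0,0,-190,0,0,-60],[0,0,0,-190,0,0,-70],[0,0,0,-190,0,0,-82]],
  ],
)

```text
clock: 16.0
tool_pos: [0.5886, -0.0992, 0.2274]
eef_rot: [0.71, 0.704, -0.001, 0.0]
contact_force: [0.4, -1.1, -1.1]
opening: 0.404
finger_force: 24.9
```

```bash
python3 -c "
from h import *
go([.587,.1435,.225],90.4)"
```

```text
t 16.0 pos [ 0.5886 -0.0992  0.2274] xang 89.5 q [ 0.32  0.66 -0.4   1.64  0.31  0.91 -0.2 ] F [ 0.4 -1.1 -1.1] open 0.404
shift [242.7  -3.7   2.1] turn [-0.   0.1 -0.9]
```

move_arm(
  targets=[
    [[0,60,-1,0,0,0,0],[0,120,-2,0,0,0,0],[0,180,-3,0,0,0,0],[0,225,-4,0,0,0,0],[0,243,-4,0,0,0,0],[0,243,-4,0,0,0,0],[0,243,-4,0,0,0,0]],
  ],
)

```text
clock: 16.88
tool_pos: [0.589, 0.1409, 0.2266]
eef_rot: [0.713, 0.701, -0.001, 0.001]
contact_force: [-0.3, -0.3, -1.6]
opening: 0.405
finger_force: 24.9
```

```bash
python3 -c "
from h import *
im=r.snapshot('top');cv2.imwrite('pics/t4.png',cv2.resize(im[110:220,130:270,::-1],None,fx=5,fy=5,interpolation=2))
go([.587,.1435,.15],90.4)"
```

```text
t 16.93 pos [0.5891 0.1409 0.2265] xang 89.0 q [-0.1   0.67 -0.37  1.61  0.29  0.92 -0.59] F [ 0.   0.2 -1.6] open 0.401
shift [ 2.8 -2.1 76.5] turn [-0.   0.1 -1.4]
```

View pics/t4.png

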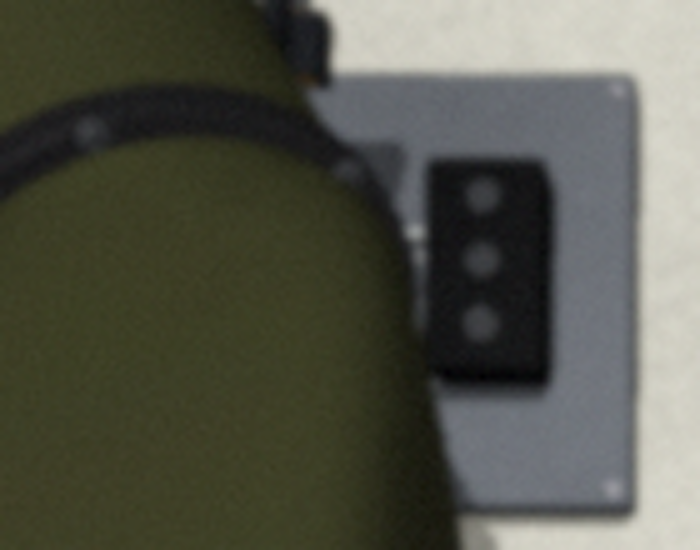

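The arm hides the knob in the top view, with only the terminals housing visible at crop (490,270). I will use the x found by gripping the knob (0.587), stop above it to correct the pose, then lower.

move_arm(
  targets=[
    [[0,3,-2,30,0,0,-1],[0,3,-2,60,0,0,-1],[0,3,-2,66,0,0,-1],[0,3,-2,66,0,0,-1]],
  ],
)

```text
clock: 17.42
tool_pos: [0.5872, 0.1461, 0.1609]
eef_rot: [0.707, 0.708, -0.0, 0.0]
contact_force: [0.9, -0.0, -1.7]
opening: 0.404
finger_force: 24.9
```

```bash
python3 -c "
from h import *
go([.587,.1435,.0975],90.4)"
```

```text
t 17.43 pos [0.5872 0.1461 0.1609] xang 90.1 q [-0.13  0.75 -0.34  1.68  0.34  0.77 -0.63] F [ 0.9 -0.  -1.7] open 0.404
shift [-2.6 -0.2 63.4] turn [ 0.   0.  -0.3]
```

move_arm(
  targets=[
    [[0,-3,0,8,0,0,0],[0,-3,0,18,0,0,0],[0,-3,0,28,0,0,0],[0,-3,0,38,0,0,0],[0,-3,0,46,0,0,0],[0,-3,0,46,0,0,0]],
  ],
)

```text
clock: 18.18
tool_pos: [0.5862, 0.1441, 0.1138]
eef_rot: [0.706, 0.708, -0.001, -0.0]
contact_force: [0.6, 1.0, -0.7]
opening: 0.408
finger_force: 24.9
```

```bash
python3 -c "
from h import *
go([.587,.1435,.0975],90.4)"
```

```text
t 18.18 pos [0.5862 0.1441 0.1138] xang 90.2 q [-0.14  0.81 -0.32  1.72  0.37  0.68 -0.65] F [ 0.6  1.  -0.7] open 0.408
shift [-0.6  0.8 16.3] turn [-0.1  0.  -0.2]
```

No contact force yet, and the cover is well over the knob. I lower it the last 16 mm.

move_arm(
  targets=[
    [[0,0,1,6,0,0,0],[0,0,1,11,0,0,0],[0,0,1,15,0,0,0],[0,0,1,17,0,0,0],[0,0,1,17,0,0,0]],
  ],
)

```text
clock: 18.8
tool_pos: [0.5878, 0.1442, 0.0977]
eef_rot: [0.706, 0.708, 0.0, 0.0]
contact_force: [0.3, 0.2, -1.4]
opening: 0.407
finger_force: 24.9
```

move_arm(
  targets=[
    [[0,0,0,1,0,0,0],[0,0,0,2,0,0,0],[0,0,0,2,0,0,0]],
  ],
)

```text
clock: 19.18
tool_pos: [0.5882, 0.1442, 0.0974]
eef_rot: [0.706, 0.708, 0.0, 0.001]
contact_force: [-2.1, -1.2, 11.5]
opening: 0.405
finger_force: 25.0
```

Contact at the expected height: 11.5 N, TCP z 0.0974. I release and lift off.

move_arm(
  targets=[
    [[0.65,0,0,0,0,0,0],[0.65,0,0,0,0,0,0],[0.65,0,0,0,0,0,0],[0.65,0,0,-20,0,0,0],[0.65,0,0,-60,0,0,0],[0.65,0,0,-120,0,0,0],[0.65,-60,0,-140,0,0,0],[0.65,-120,0,-140,0,0,0],[0.65,-180,0,-140,0,0,0],[0.65,-240,0,-140,0,0,0]],
  ],
)

```text
clock: 20.42
tool_pos: [0.5884, -0.0977, 0.2357]
eef_rot: [0.706, 0.708, 0.0, 0.0]
contact_force: [0.9, -0.7, 0.1]
opening: 0.653
finger_force: 0.0
```

move_arm(
  targets=[
    [[0.65,-60,0,0,0,0,0],[0.65,-60,0,0,0,0,0],[0.65,-60,0,0,0,0,0]],
  ],
)

```text
clock: 20.8
tool_pos: [0.5887, -0.1549, 0.2355]
eef_rot: [0.706, 0.708, 0.0, -0.0]
contact_force: [0.0, 1.0, 1.0]
opening: 0.651
finger_force: 0.0
```

Run:
```python
from h import *
t=r.snapshot('top')[:,:,::-1];s=r.snapshot('scene')[:,:,::-1]
a=cv2.resize(t[120:240,100:260],(400,300),interpolation=2);b=cv2.resize(s[150:255,290:430],(400,300),interpolation=2)
cv2.imwrite('pics/f.png',np.hstack([a,b]))
x,y,k=180,145,8
i=cv2.resize(t[y:y+40,x:x+38],None,fx=k,fy=k,interpolation=cv2.INTER_CUBIC);h=cv2.cvtColor(np.ascontiguousarray(i),cv2.COLOR_BGR2HSV)
cs,_=cv2.findContours((h[:,:,2]>115).astype(np.uint8),cv2.RETR_EXTERNAL,2);c=max(cs,key=cv2.contourArea)
p=(cv2.boxPoints(cv2.minAreaRect(c))+.5)/k-.5+[x,y];P=np.array([onz('top',q,.128) for q in p])
print(p.mean(0),P.round(4),P.mean(0),[np.linalg.norm(P[j]-P[j-1]).round(4) for j in range(4)])
go([.587,.1435,.2],90)
```

```text
[197.14205313 159.30256641] [[0.5688 0.1806 0.128 ]
 [0.6276 0.1721 0.128 ]
 [0.6152 0.0983 0.128 ]
 [0.5565 0.1072 0.128 ]] [0.59202594 0.13956465 0.128     ] [np.float64(0.0744), np.float64(0.0594), np.float64(0.0748), np.float64(0.0594)]
t 20.9 pos [ 0.589  -0.1534  0.2357] xang 90.4 q [ 0.41  0.67 -0.41  1.59  0.31  0.95 -0.1 ] F [ 0.2 -0.3 -0.2] open 0.653
shift [ 2.968e+02 -1.000e-01  3.610e+01] turn [ 0.  -0.1  0.4]
```

View pics/f.png

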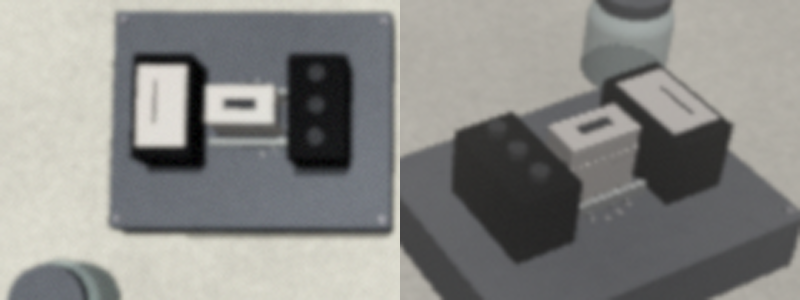

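The cover is seated over the knob between the rails: its top is at left-crop (240,105), square to the rails, and it sits low between the housings at right-crop (597,150). Contact came at the right height, and the jar has not moved. My final rectangle fit took in a rail as well, so I rely on the release pose (0.588, 0.144) instead, which agrees with the seat.

```bash
python3 -c "
from plant import r
print(r.finish_job())"
```

```text
the job is handed in; nothing more can be done
None
```

The knob is turned off to its end stop, the lock-off cover sits over it down on the panel, and the job was handed in at about 21 s; the hand-in gave no verdict back.

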